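# Open the terminal cover of a polishing lathe

## Robot

A 7-joint arm with a two-finger parallel gripper is mounted at the origin on the work surface. World frame = base frame: x ahead of the robot, y to its left, z up, the work surface at z = 0. Lengths are in m, angles in rad, forces in N, time in s.
With the tool pointing down it reaches from about 0.4 to 0.9 m from the base axis. Payload 5.5 kg.
Tool frame: the origin (TCP) lies on the mounting face of the last link; the fingertips stand bot.tip_reach ahead of it and the grasp point (between the pads) lies 155 mm ahead of it (bot.tip_reach is the distance from the TCP to the fingertips, in m); z points along the fingers, y is the line along which they close (so a half turn about z gives the same grasp; the last joint's range is limited). The gripper opens to 85 mm and grips with 20 to 120 N. Pads are 22 mm wide; open, the fingers measure 114 mm over their backs; the gripper's body (76 mm by 85 mm) begins 54 mm behind the grasp point. The pads swing forward as they close: fully open they stand 13 mm farther back than shut.
Start: joints at [1.545, 0.501, -0.427, 1.55, 0.221, 1.138, -0.21], TCP at [0.185, -0.623, 0.405] pointing down, gripper open.
Joint ranges: [-2.88, 2.88], [-0.31, 2.03], [-1.54, 1.56], [0.2, 2.42], [-1.41, 4.55], [0.19, 2.02], [-2.57, 2.57]. Speed limits (rad/s): [2.57, 2.57, 3.14, 3.14, 3.14, 3.14, 3.14].

## Interface

Orientations are given as [roll, pitch, yaw] about the fixed x, y, z axes, in that order (R = Rz(yaw) Ry(pitch) Rx(roll)).
In Python, from workcell import bot, snapshot, workorder gives the robot as it stands.
- The arm moves only by the tool servo_tool, never from a script. Its argument "rows" is a list of rows, each a list of 6 numbers: the shift along the tool's x, y, z in m, then the turn, a rotation vector about the tool's x, y, z in degrees. In form: [[dx, dy, dz, wx, wy, wz], ...]. A call has 1 to 12 rows; each row shifts and turns the commanded pose from where the row before left it, along the tool's axes as they then stand; what a row does not reach is not made up. A row lasts 1/10 s, in which the tool goes at most 50 mm and 8.59 degrees, less where a joint would pass 70% of its speed; a pose out of reach is approached as far as the arm can. A call with a gripper value outside its range is refused whole. "claw" is the finger opening in m, from 0 to 0.0854, set as the call begins (left out, the last holds). The fingers move at their own pace and stop on an object; "squeeze" is the grip in N (left out, the last holds). Time passes only in rows, so rows that do not move let the fingers close. It gives the time, the measured TCP pose, the force, the opening and the grip force at its end, in the units of the state.
- bot.observe(): the state, without advancing time (a new reading comes with each control period).
- snapshot(name): name is "scene" or "top" or "wrist"; returns a dict with "image" (420x560x3 uint8, blue, green, red), "vertical_fov" (degrees; the focal length in pixels is half the picture's height over the tangent of half this angle, whatever the lens; pixels are square), "cx", "cy" (the principal point, pixels), "cam_to_world" (4x4, takes a point from camera to world coordinates). Camera axes: x right, y up, looking along -z (the intrinsics and any distortion apply to the point x, -y, -z); pixel columns grow to the right and rows downward; lengths in m; the calibration is good to about 2 mm. A picture is of the moment at which its call begins. There is no depth.
- workorder.job_done(): hands the job in; it is judged then, once.
The state is a dict: "clock": time; "q": joint angles; "qd": joint speeds; "tau": joint torques, N m; "tcp_pos": TCP position; "eef_rot": TCP orientation; "wrist_force": force on the tool from outside, world axes, zero at the start; "torque": the same for the moment, N m; "finger_gap": finger opening in m; "grasp_force": force on a finger pad.
Only numpy, scipy, OpenCV 4.12 (cv2) and the standard library are available. Lean on these libraries where they do the work, as an engineer would, in place of code of your own. Each camera call takes 0.05 s, during which the arm holds its last target. There are 200 camera calls.

## Task

The flat terminal cover on the lathe's wooden base board is locked by the steel snap tab in front of it. Press the tab all the way down with the fingertips so that it clicks in and stays, then push the released cover along its runners, out of its guide rails and past their ends, until the terminals are fully uncovered. Leave the cover lying flat with its whole length on the runners; only push it, never lift it, and leave the small things standing around undisturbed.

Things in the scene. Friction and masses are not known exactly. Their poses are not given: they have to be found in the camera images.
- plinth: Fixed wooden base board 470 x 180 mm (x = -260 to +210 mm, y = +-90 mm), 30 mm thick, lying on the work surface. Origin on its underside (work surface height), under the middle of the cover's seat; z up, +x is the way the cover slides off, y across. All plinth positions below are in this frame.
- seat (a point): Middle of the cover's seat, at runner height, 38 mm over the work surface. Two aluminium runners, each 21 mm wide (y = 23 to 44 mm on either side), carry the cover, from plinth x = -39 to +210 mm; the terminals lie in the channel between them. Behind the seat a back stop, x = -42.5 to -36.5 mm, top 48 mm over the work surface.
- rail_end (a point): Where the guide rails end (plinth x = 36 mm, middle, runner height). The rails stand on both sides of the seat from x = -43 to 36 mm, outer faces at y = +-53.5 mm, tops 52 mm over the work surface, lips reaching in to y = +-38 mm over the cover's flange. Past this the runners are open, without rails.
- runner_end (a point): Open far end of the runners and the board: plinth x = 210 mm, middle, runner height. A cover pushed over it would tip off.
- motor (a point): Middle of the fixed round motor on the board behind the seat: plinth x = -261 to -169 mm, y = -55 to +57 mm, up to 134 mm over the work surface. A 12 mm conduit runs from it to the seat, its top 48 mm over the work surface.
- cover: Loose rigid cover, 0.1 to 0.2 kg, in its seat with under 2 mm of play until the tab is in. Flange 70 mm long (x) x 84 mm wide (y) x 5 mm thick, with a raised middle and a push rib on top. Origin: centre of its underside, which lies on the runners; z up, x as the plinth's x while seated. Once free it slides with about 1 N and stops when no longer pushed.
- cover_top (a point): Centre of the top of the cover's raised middle (66 x 66 mm), 16 mm above its underside. Across it stands the rib, 8 mm thick (cover x = -28 to -20 mm), 50 mm wide (y), up to 30 mm above the underside.
- cover_rib (a point): Middle of the rib's rear face (facing the motor), where to push towards the plinth's +x; 28 mm behind the cover's origin and 23 mm above its underside.
- tab_top (a point): Centre of the top face of the steel snap tab, a ribbed pad 26 mm (plinth x) x 32 mm (y), directly in front of the cover at plinth x = 50.5 mm. Its top stands up to 8 mm above the runner tops and moves with the tab; fully pressed it lies 2 mm below the runner tops.
- tab (a joint): Travel of the snap tab in m: 0 = up (cover locked), 0.010 = fully down (cover free). It starts between 0 and 0.002, moves straight down against about 5 N and stays where it is left.
- loupe: Black eye loupe, 34 mm wide, 30 mm high, standing on the board beside the runners. Origin under its middle. Leave alone.
- pulley: Small brass pulley, 28 mm wide, 22 mm high, standing on the board beside the runners. Origin under its middle. Leave alone.
- driver: Screwdriver 150 mm long with a black handle, lying on the table beside the board. Leave alone.
- oil: Small amber oil bottle, 32 mm wide, 75 mm high, on the table beside the board. Origin under its middle. Leave alone.
- blank: Steel blank, a cylinder 28 mm wide, 30 mm high, standing on the table beside the board. Leave alone.
- dish: Shallow aluminium dish, 70 mm wide, 22 mm high, on the table. Leave alone.
- brush: Brush 160 mm long lying on the table. Leave alone.
Not all that is in view belongs to the job. What is shaped like the cover but green is not meant.

How it is judged:
By the outcome, as a careful person would: the job done as asked, in the order asked, and still so for the second after the job is handed in, with the robot touching nothing.
It also fails if it takes over 40 s, if anything falls off the work surface, if the arm or the gripper's body presses on something with over 40 N, if the wrist force passes 120 N, or if a joint passes its speed limit or range.

## Working session

There is one attempt and no reset: what is moved stays moved. The work goes in short steps, Python scripts to look and compute and a tool call to move; the robot and the scene stay as the last step left them, time stands still between calls to the robot, and variables do not carry over. Pictures are saved under pics/ and viewed, at most 10 in all, crops included, and the job is handed in when it is done.

Besides the shell and the picture viewer there is one more tool, called as name(argument=value, ...), one argument or row to a line, values as JSON. servo_tool: Moves the arm, as the interface text tells. Its arguments: {"type":"object","properties":{"rows":{"type":"array","items":{"type":"array","items":{"type":"number"}}},"claw":{"type":"number"},"squeeze":{"type":"number"}},"required":["rows"]}

```bash
mkdir -p pics; cat > h.py <<'E'
import numpy as np, cv2, json
from workcell import bot, snapshot, workorder
def shot(n,f):
    s=snapshot(n); cv2.imwrite(f'pics/{f}.png',s['image'])
    np.savez(f'pics/{f}.npz',**{k:np.array(v) for k,v in s.items()})
    return s
def ray(f,u,v,z):
    s=np.load(f'pics/{f}.npz'); F=210/np.tan(np.radians(float(s['vertical_fov']))/2)
    T=s['cam_to_world']; d=T[:3,:3]@np.array([(u-s['cx'])/F,-(v-s['cy'])/F,-1]); o=T[:3,3]
    return o+d*(z-o[2])/d[2]
def proj(f,P):
    s=np.load(f'pics/{f}.npz'); F=210/np.tan(np.radians(float(s['vertical_fov']))/2)
    T=s['cam_to_world']; p=T[:3,:3].T@(np.array(P)-T[:3,3]); return s['cx']+F*p[0]/-p[2], s['cy']+F*-p[1]/-p[2]
E
python3 - <<'E'
from h import *
for n in('top','scene','wrist'):
    s=shot(n,n+'0'); print(n,[k for k in s if k!='image'],s['vertical_fov'],s['cx'],s['cy'],s['cam_to_world'][:3,3])
print(bot.observe(),bot.tip_reach)
E
```

```text
top ['vertical_fov', 'cx', 'cy', 'cam_to_world'] 45.55157645047204 277.329505890375 211.21222335904892 [ 0.38041688 -0.0147909   1.18148087]
scene ['vertical_fov', 'cx', 'cy', 'cam_to_world'] 51.762407462443996 275.1835390907654 209.33560830923275 [ 1.31970428 -0.09160022  0.76157668]
wrist ['vertical_fov', 'cx', 'cy', 'cam_to_world'] 66.82661759645505 279.7885808532966 212.54688617886663 [ 0.2642937  -0.59901351  0.37367117]
{'clock': 0.15, 'q': array([ 1.54522862,  0.50164977, -0.42682592,  1.55120395,  0.22081609,
        1.13826948, -0.21032418]), 'qd': array([-0.00060358,  0.00031013, -0.00060199, -0.00260433,  0.00070599,
        0.00042057,  0.00139746]), 'tau': array([-6.83144317e-03, -5.70032251e+01, -5.82554027e+00, -2.81280935e+01,
        1.07212609e-02,  7.68826925e-03, -1.36826478e-05]), 'tcp_pos': array([ 0.18498243, -0.6228452 ,  0.40388878]), 'eef_rot': array([-3.14011350e+00, -5.07030521e-05,  2.88786550e-01]), 'wrist_force': array([0.0226455 , 1.04667846, 0.29833257]), 'torque': array([ 0.00738872, -0.00402197,  0.00831411]), 'grasp_force': 0.0, 'finger_gap': 0.08563902433884948} 0.1734
```

View pics/top0.png

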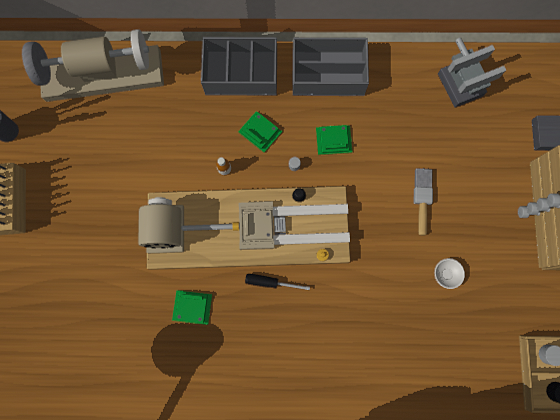

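View pics/scene0.png

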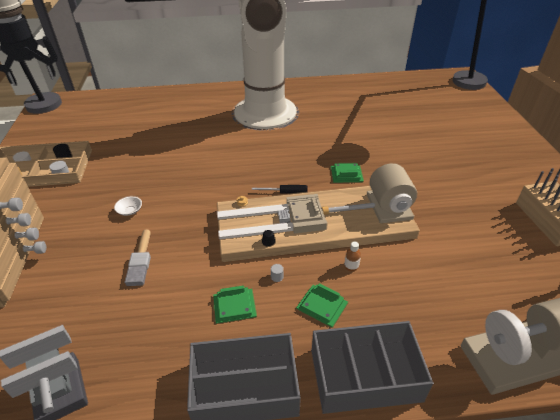

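The top view shows the board at (148–352, 188–268), the motor on the left at (160,228), the cover at (258,226), the tab at (281,226), and the runners pointing right to (350,210/238). I'll enlarge a crop.

```bash
python3 - <<'E'
from h import *
im=cv2.imread('pics/top0.png')[180:275,140:360]
cv2.imwrite('pics/c1.png',cv2.resize(im,None,fx=3.6,fy=3.6,interpolation=cv2.INTER_CUBIC))
print(np.load('pics/top0.npz')['cam_to_world'].round(3))
E
```

```text
[[ 0.011  0.982 -0.186  0.38 ]
 [-1.     0.008 -0.016 -0.015]
 [-0.014  0.186  0.982  1.181]
 [ 0.     0.     0.     1.   ]]
```

View pics/c1.png

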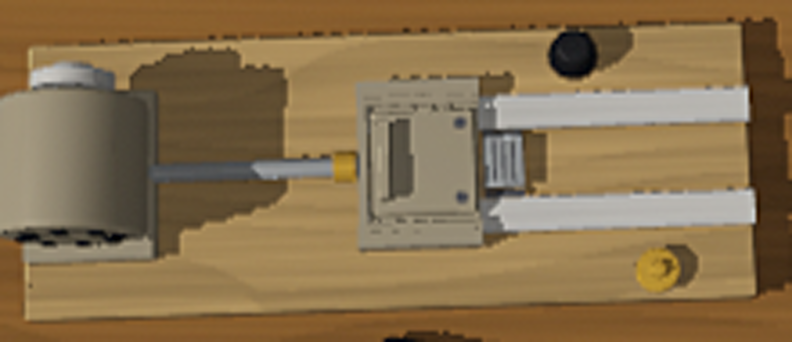

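The crop shows the board corners at (28,47), (742,22), (757,296) and (25,320). The outer runner-end corners are at (748,87) and (756,225), the tab at (505,161), and the rib at about (385,160).

```bash
python3 - <<'E'
from h import *
obs=[((28,47),(-.26,.09,.03)),((742,22),(.21,.09,.03)),((757,296),(.21,-.09,.03)),((25,320),(-.26,-.09,.03)),((749,87),(.21,.044,.038)),((756,225),(.21,-.044,.038)),((749,121),(.21,.023,.038)),((753,191),(.21,-.023,.038))]
W=np.array([ray('top0',140+(u+.5)/3.6-.5,180+(v+.5)/3.6-.5,p[2])[:2] for (u,v),p in obs]); P=np.array([p[:2] for _,p in obs])
a=P-P.mean(0); b=W-W.mean(0)
th=np.arctan2((a[:,0]*b[:,1]-a[:,1]*b[:,0]).sum(),(a*b).sum())
R=np.array([[np.cos(th),-np.sin(th)],[np.sin(th),np.cos(th)]]); t=W.mean(0)-R@P.mean(0)
print(np.degrees(th),t,((P@R.T+t-W)*1000).round(1))
np.savez('plinth.npz',R=R,t=t,th=th)
for n,p in dict(tab=(.0505,0),rib=(-.028,0),behind=(-.06,0)).items(): print(n,R@p+t)
for n,(u,v) in dict(tab=(505,161)).items(): print(n,ray('top0',140+u/3.6,180+v/3.6,.046), R.T@(ray('top0',140+u/3.6,180+v/3.6,.046)[:2]-t))
for u,v,z in((575,72,.03),(660,283,.03)): print(R.T@(ray('top0',140+u/3.6,180+v/3.6,z)[:2]-t))
E
```

```text
-87.57936955737559 [0.5621139  0.04822797] [[ 0.5  0.2]
 [-0.1 -0.2]
 [-0.5 -0.9]
 [-0.5  1.3]
 [-0.9  0.7]
 [ 1.   0.1]
 [ 0.5 -0.5]
 [ 0.1 -0.6]]
tab [ 0.56424678 -0.00222697]
rib [0.56093131 0.07620298]
behind [0.55957977 0.10817443]
tab [ 0.56388463 -0.00398363  0.046     ] [ 0.0522398  -0.00043603]
[0.09982193 0.0594589 ]
[ 0.14856309 -0.08004036]
```

```bash
cat >> h.py <<'E'
from scipy.spatial.transform import Rotation as Ro
def plan(px,py,tipz,n):
    "rows to bring fingertips to plinth (px,py) at height tipz, tool x = plinth -x"
    d=np.load('plinth.npz'); xy=d['R']@[px,py]+d['t']; o=bot.observe()
    p=np.array(o['tcp_pos']); R=Ro.from_euler('xyz',o['eef_rot'])
    G=Ro.from_euler('xyz',[np.pi,0,float(d['th'])+np.pi]); dp=(np.array([*xy,tipz+bot.tip_reach])-p)/n
    w=(R.inv()*G).as_rotvec()/n; 
    for i in range(n):
        print([*R.inv().apply(dp).round(4).tolist(),*np.degrees(w).round(2).tolist()]); R=R*Ro.from_rotvec(w)
E
python3 -c "
from h import *
plan(.052,0,.16,18)"
```

```text
[0.03, -0.027, 0.004, -0.0, -0.0, -4.22]
[0.0319, -0.0247, 0.004, -0.0, -0.0, -4.22]
[0.0336, -0.0223, 0.004, -0.0, -0.0, -4.22]
[0.0352, -0.0197, 0.0039, -0.0, -0.0, -4.22]
[0.0365, -0.0171, 0.0039, -0.0, -0.0, -4.22]
[0.0377, -0.0144, 0.0039, -0.0, -0.0, -4.22]
[0.0386, -0.0116, 0.0039, -0.0, -0.0, -4.22]
[0.0394, -0.0087, 0.0039, -0.0, -0.0, -4.22]
[0.0399, -0.0058, 0.0039, -0.0, -0.0, -4.22]
[0.0402, -0.0028, 0.0039, -0.0, -0.0, -4.22]
[0.0403, 0.0001, 0.0039, -0.0, -0.0, -4.22]
[0.0402, 0.0031, 0.0039, -0.0, -0.0, -4.22]
[0.0399, 0.0061, 0.0039, -0.0, -0.0, -4.22]
[0.0393, 0.009, 0.0039, -0.0, -0.0, -4.22]
[0.0386, 0.0118, 0.0039, -0.0, -0.0, -4.22]
[0.0376, 0.0146, 0.0039, -0.0, -0.0, -4.22]
[0.0364, 0.0174, 0.0039, -0.0, -0.0, -4.22]
[0.035, 0.02, 0.0039, -0.0, -0.0, -4.22]
```

servo_tool(
  rows=[
    [0.03,-0.027,0.004,0,0,-4.2],
    [0.032,-0.025,0.004,0,0,-4.2],
    [0.034,-0.022,0.004,0,0,-4.2],
    [0.035,-0.02,0.004,0,0,-4.2],
    [0.036,-0.017,0.004,0,0,-4.2],
    [0.038,-0.014,0.004,0,0,-4.2],
    [0.039,-0.012,0.004,0,0,-4.2],
    [0.039,-0.009,0.004,0,0,-4.2],
    [0.04,-0.006,0.004,0,0,-4.2],
    [0.04,-0.003,0.004,0,0,-4.2],
  ],
  claw=0,
  squeeze=40,
)

```text
clock: 1.15
tcp_pos: [0.3961, -0.2773, 0.3646]
eef_rot: [3.142, 0.0, 1.025]
wrist_force: [1.2, -0.6, 0.5]
finger_gap: -0.0001
grasp_force: 0.0
```

```bash
python3 -c "
from h import *
plan(.052,0,.16,9)"
```

```text
[0.0357, 0.0002, 0.0035, -0.0, 0.0, -3.75]
[0.0356, 0.0025, 0.0035, -0.0, 0.0, -3.75]
[0.0354, 0.0048, 0.0035, -0.0, 0.0, -3.75]
[0.035, 0.0071, 0.0035, -0.0, 0.0, -3.75]
[0.0344, 0.0094, 0.0035, -0.0, 0.0, -3.75]
[0.0337, 0.0116, 0.0035, -0.0, 0.0, -3.75]
[0.0329, 0.0138, 0.0035, -0.0, 0.0, -3.75]
[0.0319, 0.0159, 0.0035, -0.0, 0.0, -3.75]
[0.0308, 0.018, 0.0035, -0.0, 0.0, -3.75]
```

servo_tool(
  rows=[
    [0.036,0,0.0035,0,0,-3.75],
    [0.036,0.0025,0.0035,0,0,-3.75],
    [0.035,0.005,0.0035,0,0,-3.75],
    [0.035,0.007,0.0035,0,0,-3.75],
    [0.034,0.0095,0.0035,0,0,-3.75],
    [0.034,0.0115,0.0035,0,0,-3.75],
    [0.033,0.014,0.0035,0,0,-3.75],
    [0.032,0.016,0.0035,0,0,-3.75],
    [0.031,0.018,0.0035,0,0,-3.75],
    [0,0,0,0,0,0],
    [0,0,0,0,0,0],
  ],
)

```text
clock: 2.25
tcp_pos: [0.5648, -0.0041, 0.3328]
eef_rot: [-3.141, -0.001, 1.613]
wrist_force: [0.2, -0.6, 0.3]
finger_gap: -0.0003
grasp_force: 0.0
```

```bash
python3 - <<'E'
from h import *
shot('wrist','w1')
d=np.load('plinth.npz')
for n,p in dict(tab=(.0505,0,.046),tabL=(.0635,.016,.046),runL=(.1,.023,.038),railend=(.036,.0535,.052),railend2=(.036,-.0535,.052),rib=(-.02,0,.068)).items(): print(n,np.round(proj('w1',[*(d['R']@p[:2]+d['t']),p[2]])))
plan(.051,0,.055,3)
E
```

```text
tab [280. 206.]
tabL [298. 221.]
runL [305. 255.]
railend [346. 191.]
railend2 [214. 192.]
rib [280. 121.]
[0.0009, -0.0, 0.0348, -0.02, 0.01, -0.04]
[0.0009, -0.0, 0.0348, -0.02, 0.01, -0.04]
[0.0009, -0.0, 0.0348, -0.02, 0.01, -0.04]
```

View pics/w1.png

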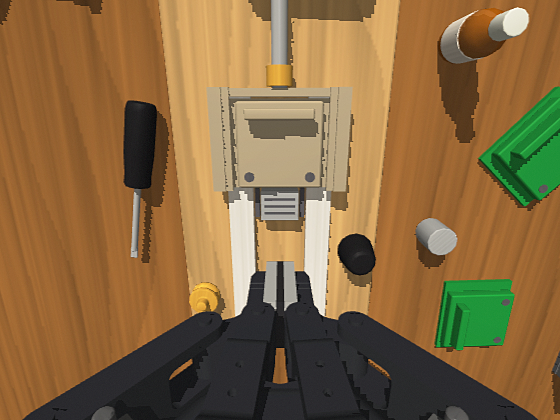

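The wrist view has the tab at (281,206), exactly as predicted. The fingers are centred on y and clear of the loupe at (356,255) and the pulley at (205,300). I'll go down and press.

servo_tool(
  rows=[
    [0.001,0,0.035,0,0,0],
    [0.001,0,0.035,0,0,0],
    [0,0,0.032,0,0,0],
    [0,0,0.003,0,0,0],
    [0,0,0.003,0,0,0],
    [0,0,0.003,0,0,0],
    [0,0,0.003,0,0,0],
    [0,0,0.003,0,0,0],
    [0,0,0.003,0,0,0],
    [0,0,0.002,0,0,0],
    [0,0,0,0,0,0],
  ],
)

```text
clock: 3.4
tcp_pos: [0.5655, -0.0033, 0.2119]
eef_rot: [3.139, 0.001, 1.611]
wrist_force: [1.4, -1.5, 2.8]
finger_gap: 0.0001
grasp_force: 1.4
```

servo_tool(
  rows=[
    [0,0,0.001,0,0,0],
    [0,0,0.001,0,0,0],
    [0,0,0,0,0,0],
  ],
)

```text
clock: 3.7
tcp_pos: [0.5655, -0.0033, 0.2097]
eef_rot: [3.14, 0.0, 1.611]
wrist_force: [3.1, -1.6, 5.4]
finger_gap: 0.0001
grasp_force: 2.2
```

servo_tool(
  rows=[
    [0,0,0.001,0,0,0],
    [0,0,0.001,0,0,0],
    [0,0,0,0,0,0],
  ],
)

```text
clock: 4.0
tcp_pos: [0.5656, -0.0031, 0.2093]
eef_rot: [3.14, 0.002, 1.611]
wrist_force: [-2.2, -1.6, 20.9]
finger_gap: -0.0001
grasp_force: 10.4
```

The tab has hit its stop: tip at 35.9 mm, force up to 21 N. I'll lift, move behind the rib, and look.

servo_tool(
  rows=[
    [0,0,-0.005,0,0,0],
    [0,0,-0.035,0,0,0],
    [0,0,-0.035,0,0,0],
    [0,0,0,0,0,0],
  ],
)

```text
clock: 4.4
tcp_pos: [0.5657, -0.002, 0.2855]
eef_rot: [3.137, -0.0, 1.612]
wrist_force: [1.3, -0.0, 0.0]
finger_gap: -0.0002
grasp_force: 0.0
```

```bash
python3 - <<'E'
from h import *
s=shot('wrist','w2'); c=s['image'][60:330,180:400]
t=shot('top','t2')['image'][200:260,230:320]
cv2.imwrite('pics/c2.png',np.hstack([cv2.resize(c,(440,540)),cv2.resize(t,(360,540),interpolation=cv2.INTER_CUBIC) if 0 else cv2.copyMakeBorder(cv2.resize(t,(360,240),interpolation=cv2.INTER_CUBIC),0,300,0,0,0)]))
plan(-.047,0,.11,3)
E
```

```text
[0.0328, -0.0, -0.0004, -0.01, 0.0, -0.04]
[0.0328, -0.0, -0.0004, -0.01, 0.0, -0.04]
[0.0328, 0.0, -0.0004, -0.01, 0.0, -0.04]
```

View pics/c2.png

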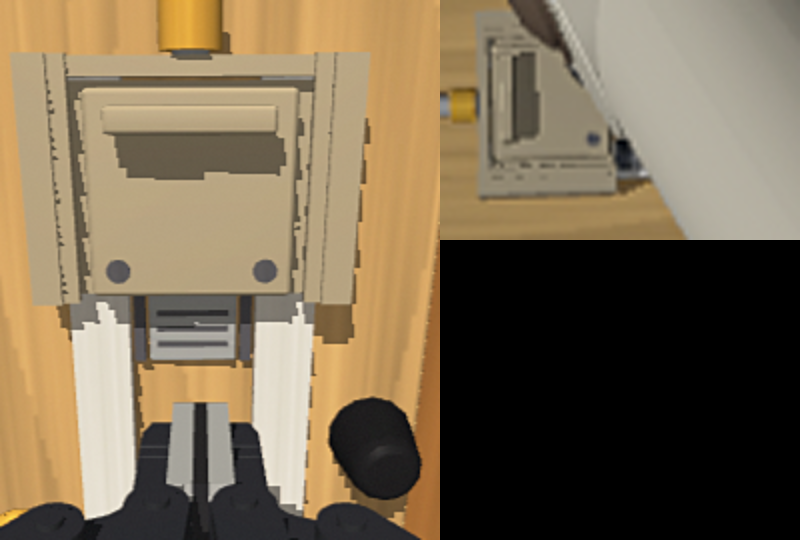

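The crop shows the tab pad at (193,328), now lying below the runner tops. The cover is still seated, with its rib at (190,120). Next I'll move behind the rib and lower.

servo_tool(
  rows=[
    [0.033,0,0,0,0,0],
    [0.033,0,0,0,0,0],
    [0.033,0,0,0,0,0],
    [0,0,0.02,0,0,0],
    [0,0,0.02,0,0,0],
    [0,0,0,0,0,0],
    [0,0,0,0,0,0],
  ],
)

```text
clock: 5.2
tcp_pos: [0.5598, 0.0957, 0.2408]
eef_rot: [-3.138, -0.0, 1.611]
wrist_force: [-0.1, 0.3, 0.1]
finger_gap: -0.0002
grasp_force: 0.0
```

```bash
python3 - <<'E'
from h import *
shot('wrist','w3'); shot('scene','s3'); plan(-.047,0,.058,1); plan(.08,0,.058,12)
E
```

```text
[-0.0005, -0.0007, 0.011, -0.01, -0.02, -0.14]
[-0.0106, -0.0, 0.0009, -0.0, -0.0, -0.01]
[-0.0106, -0.0, 0.0009, -0.0, -0.0, -0.01]
[-0.0106, -0.0, 0.0009, -0.0, -0.0, -0.01]
[-0.0106, -0.0, 0.0009, -0.0, -0.0, -0.01]
[-0.0106, -0.0, 0.0009, -0.0, -0.0, -0.01]
[-0.0106, -0.0, 0.0009, -0.0, -0.0, -0.01]
[-0.0106, -0.0, 0.0009, -0.0, -0.0, -0.01]
[-0.0106, -0.0, 0.0009, -0.0, -0.0, -0.01]
[-0.0106, -0.0001, 0.0009, -0.0, -0.0, -0.01]
[-0.0106, -0.0001, 0.0009, -0.0, -0.0, -0.01]
[-0.0106, -0.0001, 0.0009, -0.0, -0.0, -0.01]
[-0.0106, -0.0001, 0.0009, -0.0, -0.0, -0.01]
```

View pics/w3.png

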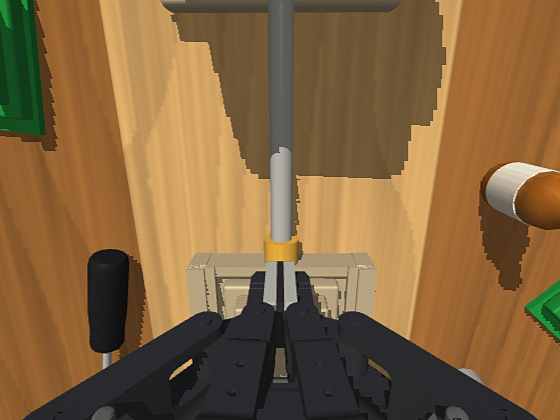

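The fingertips are behind the rib and centred on the conduit collar at (281,250). I'll lower 9 mm and push gently for the first stretch.

servo_tool(
  rows=[
    [0,0,0.006,0,0,-0.14],
    [0,0,0.004,0,0,0],
    [-0.003,0,0,0,0,0],
    [-0.003,0,0,0,0,0],
    [-0.003,0,0,0,0,0],
    [-0.004,0,0,0,0,0],
    [-0.006,0,0,0,0,0],
    [-0.008,0,0,0,0,0],
    [-0.008,0,0,0,0,0],
    [0,0,0,0,0,0],
  ],
)

```text
clock: 6.3
tcp_pos: [0.5625, 0.0588, 0.2321]
eef_rot: [-3.142, 0.001, 1.611]
wrist_force: [-1.0, -0.2, -0.0]
finger_gap: -0.0005
grasp_force: 0.0
```

```bash
python3 - <<'E'
from h import *
shot('scene','s4'); s=shot('top','t4'); d=np.load('plinth.npz'); o=bot.observe()
print(d['R'].T@(o['tcp_pos'][:2]-d['t']),o['wrist_force'])
a=cv2.imread('pics/s4.png')[160:280,190:430]
cv2.imwrite('pics/c4.png',cv2.resize(a,(720,360),interpolation=cv2.INTER_CUBIC))
plan(.082,0,.057,12)
E
```

```text
[-0.011729    0.00069611] [-0.35186162 -0.07127188 -0.32561558]
[-0.0078, -0.0001, 0.0002, -0.0, 0.0, -0.0]
[-0.0078, -0.0001, 0.0002, -0.0, 0.0, -0.0]
[-0.0078, -0.0001, 0.0002, -0.0, 0.0, -0.0]
[-0.0078, -0.0001, 0.0002, -0.0, 0.0, -0.0]
[-0.0078, -0.0001, 0.0002, -0.0, 0.0, -0.0]
[-0.0078, -0.0001, 0.0002, -0.0, 0.0, -0.0]
[-0.0078, -0.0001, 0.0001, -0.0, 0.0, -0.0]
[-0.0078, -0.0001, 0.0001, -0.0, 0.0, -0.0]
[-0.0078, -0.0001, 0.0001, -0.0, 0.0, -0.0]
[-0.0078, -0.0001, 0.0001, -0.0, 0.0, -0.0]
[-0.0078, -0.0001, 0.0001, -0.0, 0.0, -0.0]
[-0.0078, -0.0001, 0.0001, -0.0, 0.0, -0.0]
```

View pics/c4.png

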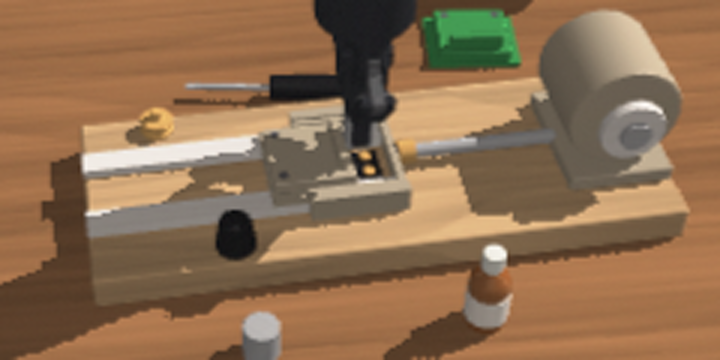

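The cover is sliding, and the terminals are appearing at (365,165). I'll push it the rest of the way.

servo_tool(
  rows=[
    [-0.006,0,0,0,0,0],
    [-0.009,0,0,0,0,0],
    [-0.01,0,0,0,0,0],
    [-0.01,0,0,0,0,0],
    [-0.01,0,0,0,0,0],
    [-0.01,0,0,0,0,0],
    [-0.01,0,0,0,0,0],
    [-0.01,0,0,0,0,0],
    [-0.008,0,0,0,0,0],
    [-0.006,0,0,0,0,0],
    [-0.004,0,0,0,0,0],
    [0,0,0,0,0,0],
  ],
)

```text
clock: 7.6
tcp_pos: [0.5662, -0.0331, 0.232]
eef_rot: [-3.141, 0.001, 1.612]
wrist_force: [0.4, -0.0, -0.8]
finger_gap: 0.0001
grasp_force: 0.0
```

servo_tool(
  rows=[
    [0.008,0,0,0,0,0],
    [0.01,0,-0.005,0,0,0],
    [0,0,-0.04,0,0,0],
    [0.04,0,-0.04,0,0,0],
    [0.04,0,-0.04,0,0,0],
    [0.04,0,-0.03,0,0,0],
    [0,0,0,0,0,0],
    [0,0,0,0,0,0],
  ],
)

```text
clock: 8.4
tcp_pos: [0.5602, 0.0993, 0.3792]
eef_rot: [3.139, 0.0, 1.618]
wrist_force: [-0.4, -0.8, -1.1]
finger_gap: 0.0001
grasp_force: 0.0
```

```bash
python3 - <<'E'
from h import *
a=shot('scene','s5')['image'][150:290,180:430]; t=shot('top','t5')['image'][170:300,130:370]
cv2.imwrite('pics/c5.png',np.vstack([cv2.resize(a,(536,300)),cv2.resize(t,(536,290),interpolation=cv2.INTER_CUBIC)]))
E
```

```text
(no output)
```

View pics/c5.png

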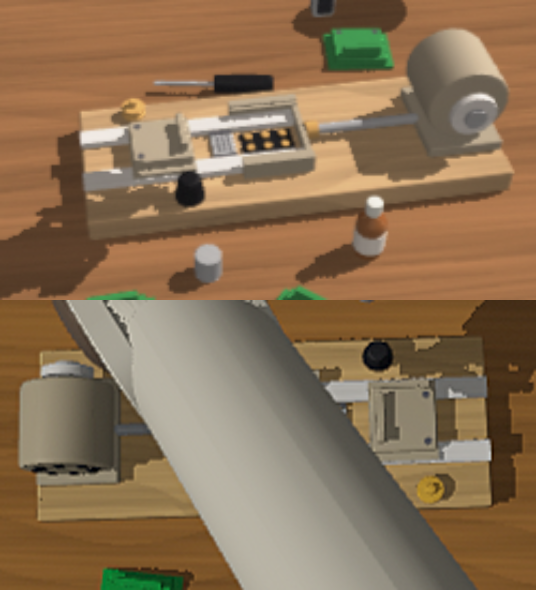

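The picture shows the cover flat on the runners at (162,145), well clear of the rails and of the far end. The tab is down, the terminals at (265,140) are uncovered, and the loupe and pulley haven't moved.

```bash
python3 -c "
from h import *
print(workorder.job_done())"
```

```text
the job is handed in; nothing more can be done
None
```

The tab is pressed in and down at its stop, and the cover is pushed clear of the rails and lies flat on the runners with the terminals uncovered; the job is handed in at about 8.5 s, with nothing else seen to move.

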